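Close the balance's draught shield and tare

TASK

The empty crucible is already on the balance pan, so get the balance ready for weighing: with the fingertips, gently push the draught shield's lid along its rails towards the display, by the green finger bar, until you feel it drop into its notches, and then press the blue tare key right down and let go. The lid is only slid, never lifted; keep off the red power key and do not disturb the crucible or the things standing round the balance.

Things in the scene. Friction and masses are not known exactly. Their poses are not given: they have to be found in the camera images.
- balance: White laboratory balance, fixed, 320 mm deep x 205 wide, with a clear draught-shield box (200 x 180) round its pan. Origin on the bench under the pan's centre; x runs from the sloping console at the front (-x, robot's side) to the back, y to the balance's left, z up. Heights: housing 62, pan 72, shield rails 140. The shield's front pane is at x = -100.
- lid_home (a point): Point where the lid's origin lies when the lid is home: over the pan's centre, level with the tops of the shield's two grey side rails (z = 140 mm); balance axes. The rails run along x from -100 to +140; each has two notches, 16 long, 7 deep, centred at x = -80 and +30. Guide edges outside the rails, 8 higher, keep the lid straight (1.5 play a side).
- shield_lid: Loose lid, 0.2-0.45 kg: clear pane in a white frame 190 (x) x 172 x 8 mm; origin mid-underside, balance axes. Open, it is 50 to 90 behind (+x) lid_home and 6 above it, on four round feet 6 deep at x = -80 and +30. Push it to -x: at home (+-3) the feet drop in, it sinks 6 onto the rails and the notch ends stop it. Sliding takes 1 to 4 N; the stop is hard, so end slowly: a fast shove tips it out.
- lid_bar (a point): Centre of the green upright finger bar on the lid's front edge: 12 mm thick (x), 70 mm wide (y), its foot 13 mm below this point on the frame's top face and its top 13 mm above. It is 82 mm in front (-x) of the lid's origin and 21 mm above it. Behind it (+x) the clear pane, level with the frame, leaves free room for a fingertip.
- tare_top (a point): Centre of the top face of the blue tare key, 22 x 32 mm, at the front of the console on the balance's right-hand side (60 mm to -y), x = -177 mm, z about 52 mm in the balance's frame. z points out of the key, 15 degrees from vertical, leaning to the front; the key is pressed along -z, or straight down.
- tare_key (a joint): Travel of the tare key: 0 up, 0.005 m fully down. It springs back; 1.2 N starts it and about 4.2 N takes it fully down.
- power_top (a point): Centre of the top face of the red power key, the same size, 60 mm to +y on the console. Not to be pressed.
- power_key (a joint): Travel of the power key: 0 up, 0.005 m fully down, the same spring.
- crucible_mid (a point): Middle (half-way up) of the small loose white crucible on the pan under the lid, 44 mm across, 34 mm high. Stays where it is.
- beaker_mid (a point): Middle of a loose glass beaker, 68 mm across, 95 mm high, standing on the bench beside the balance. Stays where it is.
- jar_mid (a point): Middle of a loose white reagent jar with a blue cap, about 64 mm across, 85 mm high, standing on the bench beside the balance. Stays where it is.
- weight_mid (a point): Middle of a loose brass calibration weight, 32 mm across, 50 mm high, standing on the bench beside the balance. Stays where it is.

How it is judged:
By the outcome, as a careful person would: the job done as asked, in the order asked, and still so for the second after the job is handed in, with the robot touching nothing.
It also fails if it takes over 43 s, if anything falls off the work surface, if the arm or the gripper's body presses on something with over 40 N, if the wrist force passes 120 N, or if a joint passes its speed limit or range.

ROBOT

A 6-joint arm with a two-finger parallel gripper is mounted at the origin on the work surface. World frame = base frame: x ahead of the robot, y to its left, z up, the work surface at z = 0. Lengths are in m, angles in rad, forces in N, time in s.
With the tool pointing down it reaches from about 0.35 to 0.725 m from the base axis. Payload 6 kg.
Tool frame: the origin (TCP) lies on the centre line of the jaws, within the pads' length; the fingertips stand 11 mm ahead of it and the grasp point (between the pads) lies 8 mm behind it; x points along the fingers, z is the direction in which the jaws open and shut, and the axes are right-handed (so a half turn about x gives the same grasp; the last joint's range is limited). The gripper opens to 85 mm and grips with 20 to 120 N. Pads are 22 mm wide; open, the fingers measure 114 mm over their backs; the gripper's body (76 mm by 85 mm) begins 54 mm behind the grasp point. The pads swing forward as they close: fully open they stand 13 mm farther back than shut.
Start: joints at [1.461, 0.04, 0.085, 0, -1.615, -0.334], TCP at [0.258, 0.542, 0.242] pointing down, gripper open.
Joint ranges: [-2.56, 2.56], [-1.29, 2.01], [-1.08, 1.49], [-3.29, 1.98], [-2.81, -0.18], [-2.99, 2.99]. Speed limits (rad/s): [2.57, 2.57, 3.01, 3.14, 3.14, 3.14].

INTERFACE

Orientations are given as a unit quaternion [x, y, z, w].
In Python, from plant import manip gives the robot as it stands. The module is installed in compiled form; this text tells all that it offers.
- The arm moves only by the shell command python3 -m handwheel 'ROWS' [FORCE]. ROWS is text: rows parted by semicolons, each of 5 numbers parted by spaces: the finger opening in m, from 0 to 0.0854, then the shift along the tool's x, y, z in m, then the turn about the tool's x in rad. In form: gripper tx ty tz spin; .... A call has 1 to 12 rows; each row shifts and turns the pose as measured when the row begins, along the tool's axes as they then stand; what a row does not reach is not made up. A row lasts 1/12 s, in which the tool goes at most 41.7 mm and 7.16 degrees, less where a joint would pass 70% of its speed; a pose out of reach is approached as far as the arm can. A call is refused whole if a number of a shift passes 0.0417 or a number of a turn 0.125, either way. A call with a gripper value outside its range is refused whole. The fingers move at their own pace and stop on an object; FORCE is the grip in N (left out, the last holds). Time passes only in rows, so rows that do not move let the fingers close. It gives the time, the measured TCP pose, the force and the opening at its end, in the units of the state.
- manip.read_state(): the state, without advancing time (a new reading comes with each control period).
- manip.snapshot(name): name is "scene" or "top"; returns (picture, depth): 480x640x3 uint8, red, green, blue; 480x640 float32, m along the optical axis (not along the pixel's ray), 0 where there is no reading.
- manip.camera_params(name): a dict with "camera_matrix" (3x3 intrinsics, pixels), "R" (3x3) and "t" (3): a world point X has camera coordinates R X + t. Camera axes: x right, y down, z forward; pixel columns grow to the right and rows downward; lengths in m; the calibration is good to about 2 mm. A picture is of the moment at which its call begins. camera_params takes no time and is no camera call.
- manip.close_job(): hands the job in, once; it reports no verdict.
The state is a dict: "time": time; "joint_pos": joint angles; "joint_vel": joint speeds; "joint_efforts": joint torques, N m; "eef_pos": TCP position; "eef_rot": TCP orientation; "contact_force": force on the tool from outside, world axes, zero at the start; "ft_torque": the same for the moment, N m; "width": opening from 0.0 (shut) to 1.0 (fully open).
Only numpy, scipy, OpenCV 4.12 (cv2) and the standard library are available. Lean on these libraries where they do the work, as an engineer would, in place of code of your own. Each camera call takes 0.05 s, during which the arm holds its last target. There are 200 camera calls.

## Working session

There is one attempt and no reset: what is moved stays moved. The work goes in short steps, Python scripts to look and compute and a shell command to move; the robot and the scene stay as the last step left them, time stands still between calls to the robot, and variables do not carry over. Pictures are saved under pics/ and viewed, about 8 in all and at most 12, crops included, and the job is handed in when it is done.

```bash
mkdir -p pics
python3 - <<'E'
from plant import manip
import cv2,numpy as np
np.set_printoptions(precision=4,suppress=True)
s=manip.read_state();print(s)
for n in("scene","top"):
    p,d=manip.snapshot(n);cv2.imwrite(f"pics/{n}0.png",p[:,:,::-1]);np.savez(f"{n}0.npz",p=p,d=d)
    c=manip.camera_params(n);print(n,c)
E
```

```text
{'time': 0.0, 'joint_pos': array([ 1.4607,  0.0408,  0.0838, -0.0005, -1.6155, -0.3337]), 'joint_vel': array([ 0.0007, -0.0001,  0.0001,  0.0005, -0.0007,  0.0018]), 'joint_efforts': array([ -0.0001, -36.8199,  34.7422,   6.9322,  -0.0052,  -0.    ]), 'eef_pos': array([0.2574, 0.5416, 0.2413]), 'eef_rot': array([-0.5973, -0.3773,  0.5983, -0.3781]), 'contact_force': array([-0.2484,  0.3363, -0.1905]), 'ft_torque': array([-0.0285,  0.0356, -0.0053]), 'width': 1.0024793551691946}
scene {'camera_matrix': array([[499.5851,   0.    , 316.9082],
       [  0.    , 499.5851, 242.7361],
       [  0.    ,   0.    ,   1.    ]]), 'R': array([[-0.3969,  0.9177, -0.0146],
       [ 0.7635,  0.3213, -0.5603],
       [-0.5095, -0.2335, -0.8282]]), 't': array([ 0.1971, -0.3788,  1.3124])}
top {'camera_matrix': array([[463.7952,   0.    , 317.564 ],
       [  0.    , 463.7952, 246.9136],
       [  0.    ,   0.    ,   1.    ]]), 'R': array([[-0.0741, -0.9973, -0.0016],
       [-0.9714,  0.0725, -0.2262],
       [ 0.2257, -0.0152, -0.9741]]), 't': array([0.0832, 0.6229, 0.7792])}
```

View pics/scene0.png

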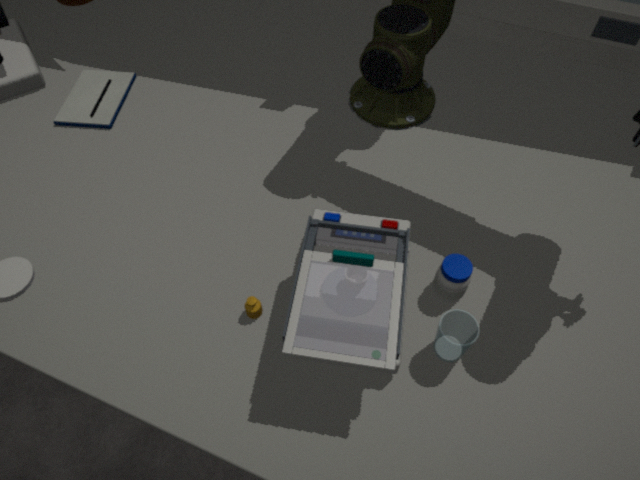

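View pics/top0.png

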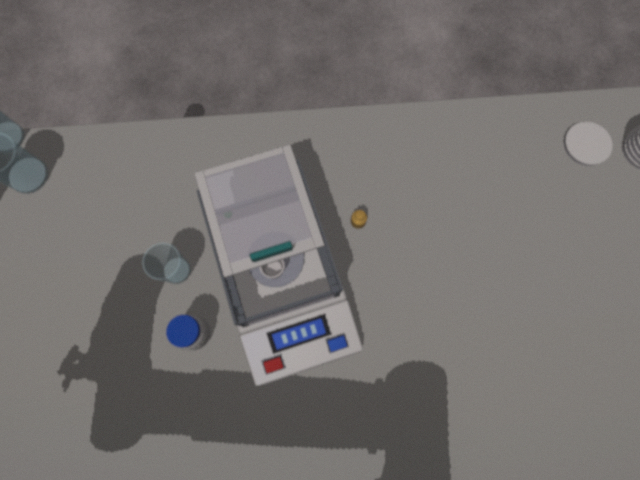

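The pictures show the green bar at top-view pixel (271,251), the blue key at (337,343) and the red key at (274,365). The beaker and jar are left of the balance and the weight is on the right. Next I compute positions.

```bash
cat > h.py <<'E'
import numpy as np,cv2
from plant import manip
np.set_printoptions(precision=4,suppress=True)
def ray(n,uv,z):
    c=manip.camera_params(n);R,t=c["R"],c["t"];o=-R.T@t
    d=R.T@np.linalg.inv(c["camera_matrix"])@[uv[0],uv[1],1];return o+d*(z-o[2])/d[2]
def blob(p,col,roi):
    h=cv2.cvtColor(p,cv2.COLOR_RGB2HSV);x0,y0,x1,y1=roi
    r={'b':((105,150,60),(130,255,255)),'g':((75,120,40),(98,255,255)),'r':((0,150,60),(8,255,255)),'r2':((172,150,60),(180,255,255))}
    m=cv2.inRange(h,*r[col]); 
    if col=='r': m|=cv2.inRange(h,*r['r2'])
    k=np.zeros_like(m);k[y0:y1,x0:x1]=m[y0:y1,x0:x1]
    c=max(cv2.findContours(k,0,2)[0],key=cv2.contourArea);return cv2.minAreaRect(c)
def tri(ab):
    A=[];b=[]
    for n,uv in ab:
        o=ray(n,uv,1.0);d=ray(n,uv,0)-o;d/=np.linalg.norm(d);P=np.eye(3)-np.outer(d,d);A.append(P);b.append(P@o)
    return np.linalg.solve(sum(A),sum(b))
E
python3 - <<'E'
from h import *
S=np.load("scene0.npz")['p'];T=np.load("top0.npz")['p']
W={}
for nm,c,rt,rs in(("tare",'b',(326,330,355,358),(318,205,345,226)),("power",'r',(255,350,295,380),(375,212,405,232)),("bar",'g',(240,230,305,270),(325,243,385,272))):
    t=blob(T,c,rt);s=blob(S,c,rs);W[nm]=tri([("top",t[0]),("scene",s[0])])
    print(nm,t,s,W[nm],"top@z",ray("top",t[0],.052 if nm!="bar" else .177),ray("scene",s[0],.052 if nm!="bar" else .177))
y=W['power']-W['tare'];print(np.linalg.norm(y))
yaw=np.arctan2(-y[0],y[1]);ex=np.array([np.cos(yaw),np.sin(yaw)]);ey=np.array([-ex[1],ex[0]])
m=(W['power']+W['tare'])[:2]/2;o=m+.177*ex
print("yaw",yaw,"origin",o,"bar in bal",(W['bar'][:2]-o)@ex,(W['bar'][:2]-o)@ey, "bar home",o-.082*ex)
d=np.load("top0.npz")['d']
for nm,u,v in(("bar",271,251),("tare",337,343),("jar",183,331),("weight",359,216),("beaker",162,262)):print(nm,ray("top",(u,v),.0 if 0 else {"bar":.18,"tare":.052,"jar":.085,"weight":.05,"beaker":.095}[nm]),d[v,u])
E
```

```text
tare ((336.79998779296875, 342.9000244140625), (10.435514450073242, 16.127614974975586), 71.56504821777344) ((331.5076904296875, 216.9384765625), (14.884167671203613, 7.442083835601807), 7.125016689300537) [0.4534 0.015  0.046 ] top@z [0.4533 0.0151 0.052 ] [0.4575 0.0168 0.052 ]
power ((273.1500244140625, 364.4499816894531), (10.435516357421875, 16.443843841552734), 71.56504821777344) ((389.376953125, 223.98463439941406), (15.13223648071289, 7.069979667663574), 7.125016689300537) [0.4242 0.1315 0.0461] top@z [0.4243 0.1307 0.052 ] [0.4284 0.1326 0.052 ]
bar ((270.60296630859375, 250.8382568359375), (5.781637191772461, 40.513057708740234), 73.0724868774414) ((352.92974853515625, 255.18508911132812), (40.50546646118164, 7.677672863006592), 5.856013774871826) [0.6028 0.1141 0.1735] top@z [0.602  0.1136 0.177 ] [0.6049 0.1149 0.177 ]
0.12014638331636363
yaw 0.2451806241971923 origin [0.6105 0.1162] bar in bal -0.007989735857664215 -0.00020540187766317157 bar home [0.5309 0.0963]
bar [0.601  0.1127 0.18  ] 0.7362757
tare [0.4531 0.0147 0.052 ] 0.8299387
jar [0.4924 0.2804 0.085 ] 0.8009134
weight [ 0.6869 -0.0471  0.05  ] 0.883444
beaker [0.615  0.3136 0.095 ] 0.8943949
```

```bash
cat >> h.py <<'E'
from scipy.spatial.transform import Rotation as Ro
YAW=.2452;O=np.array([.6105,.1162]);ex=np.array([np.cos(YAW),np.sin(YAW)]);ey=np.array([-ex[1],ex[0]])
def go(bx,by,z):
    "tool-frame shift to balance-frame x,y and world TCP z; spin so tool z is along balance y"
    s=manip.read_state();R=Ro.from_quat(s["eef_rot"]).as_matrix();p=s["eef_pos"]
    g=np.r_[O+bx*ex+by*ey,z]-p;tz=R[:,2];a=np.arctan2(tz[1],tz[0]);b=np.arctan2(ey[1],ey[0])
    dz=(b-a+np.pi/2)%np.pi-np.pi/2   # world-z turn
    ti=R.T@g; print("t",s["time"],"bal",(p[:2]-O)@ex,(p[:2]-O)@ey,p[2],"shift now",ti,"spin about tool x",-dz,"q6",s["joint_pos"][5],"F",s["contact_force"],"w",s["width"])
    Rn=R@Ro.from_rotvec([-dz,0,0]).as_matrix();print("shift after spin",Rn.T@g,"tool axes in bal: x",R[:,0],"y",R[:2,1]@ex,R[:2,1]@ey,"z",R[:2,2]@ex,R[:2,2]@ey)
E
python3 -c "
from h import *
go(.027,0,.242)"
```

```text
t 0.1 bal -0.23923940286632572 0.4984434556768667 0.2413725260676009 shift now [-0.0002  0.5224  0.2155] spin about tool x -0.6889607389181176 q6 -0.33370626610849813 F [ 0.5362  0.9224 -0.2331] w 0.999623657654087
shift after spin [-0.0002  0.2662  0.4984] tool axes in bal: x [-0.0006 -0.0015 -1.    ] y 0.7719072394916656 -0.635735165226517 z -0.6357344911585627 -0.7719061292523224
```

```bash
python3 -m handwheel '0 0 0.036 0.0148 0;0 0 0.036 0.0148 0;0 0 0.036 0.0148 0;0 0 0.036 0.0148 0;0 0 0.036 0.0148 0;0 0 0.036 0.0148 0;0 0 0.036 0.0148 0;0 0 0.036 0.0148 0;0 0 0.036 0.0148 0;0 0 0.036 0.0148 0;0 0 0.036 0.0148 0;0 0 0.036 0.0148 0' 40; python3 -c "
from h import *
go(.027,0,.242)"
```

```text
time: 1.1
eef_pos: [0.5784, 0.1854, 0.2348]
eef_rot: [-0.591, -0.381, 0.599, -0.383]
contact_force: [0.2, 0.8, 0.6]
width: -0.003
t 1.1 bal -0.014332844726621165 0.07491263272021755 0.23479164703298316 shift now [-0.0072  0.079   0.0327] spin about tool x -0.6747764275572354 q6 0.5005561722211515 F [0.2028 0.8467 0.6371] w -0.0028757938940446814
shift after spin [-0.0072  0.0413  0.075 ] tool axes in bal: x [-0.0079 -0.0082 -0.9999] y 0.7808162022988863 -0.6247496770729776 z -0.6246867361625795 -0.7808016192284232
```

```bash
python3 -m handwheel '0 0 0 0 -0.12;0 0 0 0 -0.12;0 0 0 0 -0.12;0 0 0 0 -0.12;0 0 0 0 -0.12;0 0 0 0 -0.08;0 -0.002 0.014 0.025 0;0 -0.002 0.014 0.025 0;0 -0.002 0.013 0.025 0;0 0 0 0 0' ; python3 -c "
from h import *
go(.027,0,.242)
p,d=manip.snapshot('top');cv2.imwrite('pics/t1.png',cv2.resize(p[130:370,150:450,::-1],(750,600)))"
```

```text
time: 1.93
eef_pos: [0.643, 0.1134, 0.2326]
eef_rot: [0.418, 0.567, -0.435, 0.561]
contact_force: [1.1, 0.7, 0.1]
width: 0.001
t 1.9333 bal 0.03082682346480868 -0.010625099260960287 0.23261857227168029 shift now [-0.0094 -0.0037 -0.0107] spin about tool x 0.031225736487682454 q6 1.365304524395969 F [1.1183 0.6874 0.1142] w 0.0012978912813287496
shift after spin [-0.0094 -0.004  -0.0105] tool axes in bal: x [-0.0199 -0.0141 -0.9997] y 0.9992534178857263 0.03102526015698775 z 0.031219630082448446 -0.999479470090289
```

View pics/t1.png

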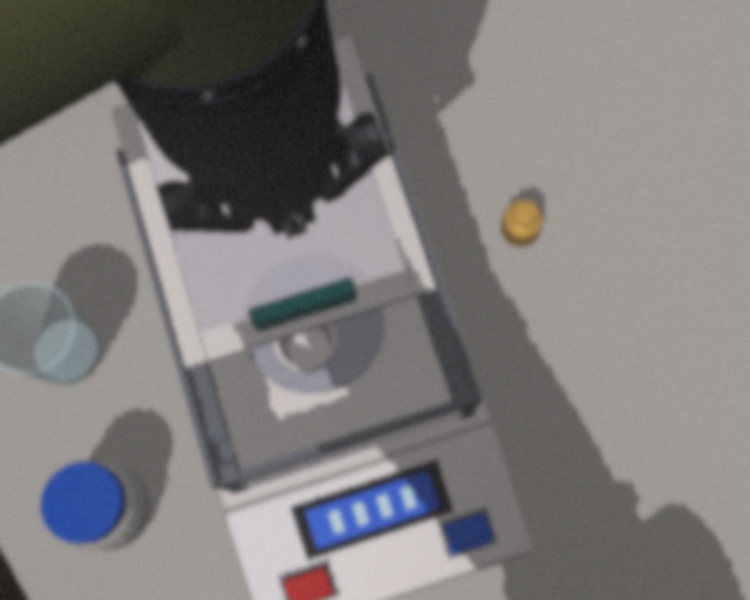

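Gripper is behind the bar with clear room, bar at crop (303,303). Descend.

```bash
python3 -m handwheel '0 0 0 -0.010 0.03;0 0.015 0 0 0;0 0.015 0 0 0;0 0.012 0 0 0;0 0.006 0 0 0;0 0 0 0 0' ; python3 -c "
from h import *
go(.027,0,.174)"
```

```text
time: 2.48
eef_pos: [0.6368, 0.1253, 0.1802]
eef_rot: [0.426, 0.561, -0.444, 0.554]
contact_force: [-0.0, 0.5, 0.2]
width: 0.004
t 2.4833 bal 0.027687094421602734 0.002412254447313912 0.18023329028208027 shift now [ 0.0063 -0.0005  0.0024] spin about tool x -0.00040543097490974844 q6 1.31338298069291 F [-0.0489  0.5483  0.1825] w 0.00415839366084127
shift after spin [ 0.0063 -0.0005  0.0024] tool axes in bal: x [-0.0233 -0.0133 -0.9996] y 0.9996659024058315 -0.0005933473390623049 z -0.00040542022829170334 -0.9999734385587443
```

```bash
python3 -m handwheel '0 0.006 0 0.002 0;0 0 -0.005 0 0;0 0 -0.004 0 0;0 0 -0.003 0 0;0 0 -0.003 0 0;0 0 -0.003 0 0;0 0 -0.003 0 0' ; python3 -c "
from h import *
go(.027,0,.174)"
```

```text
time: 3.07
eef_pos: [0.6155, 0.118, 0.1769]
eef_rot: [0.427, 0.56, -0.443, 0.555]
contact_force: [0.6, 1.1, -0.4]
width: -0.003
t 3.0667 bal 0.005323683071373614 0.0004895373515079918 0.17685240119744272 shift now [0.0024 0.0217 0.0005] spin about tool x 0.00013168308793076733 q6 1.30702629394836 F [ 0.6399  1.058  -0.4499] w -0.003073414048388581
shift after spin [0.0024 0.0217 0.0005] tool axes in bal: x [-0.0198 -0.0125 -0.9997] y 0.9997526937650835 -3.0377273350524054e-05 z 0.0001316795925179642 -0.999973450089979
```

```bash
for i in 1 ; do python3 -m handwheel '0 0.001 -0.003 0 0;0 0.001 -0.003 0 0;0 0 -0.003 0 0;0 0 -0.003 0 0;0 0 -0.003 0 0;0 0 -0.003 0 0'; done; python3 -c "
from h import *
go(-.05,0,.174)
p,d=manip.snapshot('top');cv2.imwrite('pics/t2.png',cv2.resize(p[130:370,150:450,::-1],(750,600)))
print(blob(p,'g',(230,200,330,300)))"
```

```text
time: 3.57
eef_pos: [0.5972, 0.1134, 0.1768]
eef_rot: [0.429, 0.559, -0.441, 0.555]
contact_force: [1.6, 0.4, -0.1]
width: -0.002
t 3.5667 bal -0.013617564876889645 0.0005480742188183897 0.17679844990854496 shift now [ 0.0034 -0.0363  0.0005] spin about tool x 0.00015345060793592324 q6 1.298045861925312 F [ 1.5643  0.3627 -0.0629] w -0.0021626224043253483
shift after spin [ 0.0034 -0.0363  0.0005] tool axes in bal: x [-0.0156 -0.0109 -0.9998] y 0.9998418634608475 3.239753689811048e-05 z 0.00015344705368451592 -0.9999768299647817
((275.0, 263.5), (5.375871658325195, 39.528465270996094), 71.56504821777344)
```

View pics/t2.png

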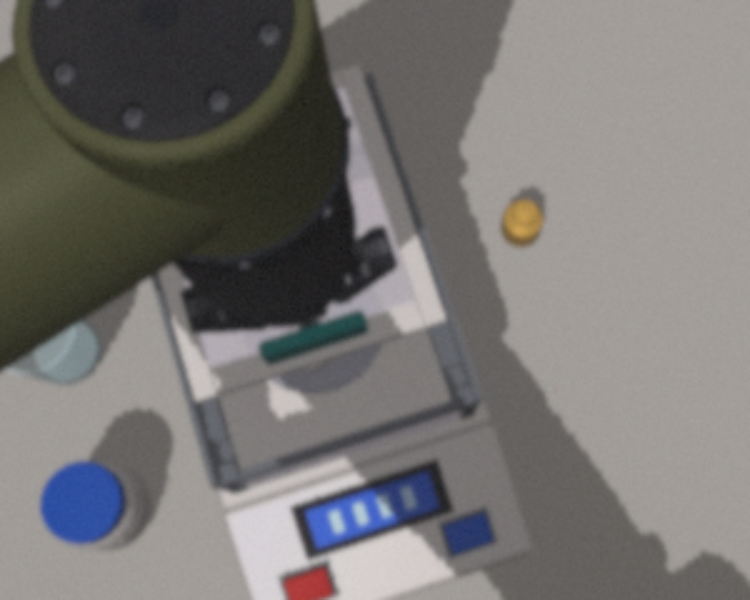

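Bar at crop (313,337), sliding straight, about 52 mm left. Continue, then slow.

```bash
python3 -m handwheel '0 0.001 -0.003 0 0;0 0.001 -0.003 0 0;0 0.001 -0.003 0 0;0 0.001 -0.003 0 0;0 0 -0.003 0 0;0 0 -0.003 0 0;0 0 -0.003 0 0;0 0 -0.003 0 0;0 0 -0.003 0 0;0 0 -0.003 0 0;0 0 -0.002 0 0;0 0 -0.002 0 0';  python3 -c "
from h import *
go(-.0665,0,.174)
p,d=manip.snapshot('top');b=blob(p,'g',(230,200,330,330));print(b,(ray('top',b[0],.177)[:2]-O)@ex)"
```

```text
time: 4.62
eef_pos: [0.5608, 0.1042, 0.1739]
eef_rot: [0.429, 0.559, -0.441, 0.556]
contact_force: [1.1, 0.4, 1.2]
width: 0.001
t 4.6167 bal -0.05112529765443985 0.0004036409898115788 0.17390616597469977 shift now [ 0.0002 -0.0154  0.0004] spin about tool x 0.00021678468656816108 q6 1.2793170965975642 F [1.0611 0.4374 1.1546] w 0.0011973388091914095
shift after spin [ 0.0002 -0.0154  0.0004] tool axes in bal: x [-0.0137 -0.0106 -0.9999] y 0.9998744588935261 0.00010682122529253915 z 0.00021677946696969615 -0.99997590699612
((282.10003662109375, 286.300048828125), (5.6921000480651855, 40.47715759277344), 71.56504821777344) -0.06908539149662798
```

```bash
python3 -m handwheel '0 0 -0.0015 0 0;0 0 -0.0015 0 0;0 0 -0.0015 0 0;0 0 -0.001 0 0;0 0 -0.001 0 0;0 0 -0.001 0 0';  python3 -c "
from h import *
go(-.0665,0,.174)
p,d=manip.snapshot('top');b=blob(p,'g',(230,200,330,330));print(b,(ray('top',b[0],.177)[:2]-O)@ex)"
```

```text
time: 5.17
eef_pos: [0.5517, 0.1018, 0.1732]
eef_rot: [0.428, 0.56, -0.442, 0.555]
contact_force: [-1.9, 0.7, -0.5]
width: -0.002
t 5.1667 bal -0.06048439539770949 0.0003255100088498054 0.17319254979332582 shift now [-0.0007 -0.006   0.0003] spin about tool x 8.081920186420177e-05 q6 1.274819175714296 F [-1.8658  0.7413 -0.4729] w -0.0017302136533491883
shift after spin [-0.0007 -0.006   0.0003] tool axes in bal: x [-0.0167 -0.0115 -0.9998] y 0.999819500281098 -5.3453830078893735e-05 z 8.081718393222257e-05 -0.9999750293487375
((284.006591796875, 293.0206298828125), (5.327721118927002, 40.456024169921875), 72.34988403320312) -0.0801300146887116
```

```bash
for i in 1; do python3 -m handwheel '0 0 -0.001 0 0;0 0 -0.001 0 0;0 0 -0.001 0 0;0 0 0 0 0';done;  python3 -c "
from h import *
go(-.0665,0,.174)
p,d=manip.snapshot('top');b=blob(p,'g',(230,200,330,330));print(b,(ray('top',b[0],.177)[:2]-O)@ex)"
```

```text
time: 5.55
eef_pos: [0.5486, 0.1011, 0.1731]
eef_rot: [0.428, 0.56, -0.442, 0.555]
contact_force: [1.2, -0.7, -0.3]
width: 0.001
t 5.55 bal -0.0637553783292109 0.0003746062527106345 0.17312033467910598 shift now [-0.0008 -0.0028  0.0004] spin about tool x 8.088041112319644e-05 q6 1.2729627829836971 F [ 1.1745 -0.6878 -0.273 ] w 0.0007182667117014218
shift after spin [-0.0008 -0.0028  0.0004] tool axes in bal: x [-0.0165 -0.0113 -0.9998] y 0.9998235633764255 -4.9761710607236594e-05 z 8.08784553823201e-05 -0.9999758171663021
((284.56756591796875, 294.0946044921875), (5.367067813873291, 40.142723083496094), 72.89727020263672) -0.08201415496409147
```

```bash
for i in 1; do python3 -m handwheel '0 0 -0.001 0 0;0 0 -0.001 0 0';python3 -c "
from h import *
go(-.0665,0,.174)"; python3 -m handwheel '0 0 -0.001 0 0;0 0 -0.001 0 0';done;  python3 -c "
from h import *
go(-.0665,0,.174)
p,d=manip.snapshot('top');b=blob(p,'g',(230,200,330,330));print(b,(ray('top',b[0],.177)[:2]-O)@ex)
cv2.imwrite('pics/t3.png',cv2.resize(p[190:350,190:390,::-1],(750,600)))"
```

```text
time: 5.77
eef_pos: [0.5467, 0.1007, 0.1731]
eef_rot: [0.428, 0.559, -0.442, 0.555]
contact_force: [1.3, -0.2, -0.1]
width: -0.0
t 5.7667 bal -0.06565191077736852 0.0004006339264672627 0.1731124889161673 shift now [-0.0009 -0.0009  0.0004] spin about tool x 5.63225706899928e-05 q6 1.2718094736739385 F [ 1.2976 -0.2036 -0.1143] w -9.179805612705143e-05
shift after spin [-0.0009 -0.0009  0.0004] tool axes in bal: x [-0.0164 -0.0113 -0.9998] y 0.9998263112463862 -7.321244082160498e-05 z 5.632121050602675e-05 -0.9999758490479336
time: 5.93
eef_pos: [0.5452, 0.1004, 0.1731]
eef_rot: [0.429, 0.559, -0.441, 0.556]
contact_force: [6.9, 0.9, -3.7]
width: -0.002
t 5.9333 bal -0.06723028644678905 0.0005059188251423108 0.1731478726996186 shift now [-0.0009  0.0007  0.0005] spin about tool x 3.7277528322832154e-05 q6 1.2705738472342745 F [ 6.9129  0.8746 -3.7185] w -0.0021472901878920748
shift after spin [-0.0009  0.0007  0.0005] tool axes in bal: x [-0.015  -0.0107 -0.9998] y 0.999853521367947 -7.735198894513992e-05 z 3.7276692344983434e-05 -0.9999775737422677
((292.8248291015625, 294.0182189941406), (4.869838714599609, 24.434627532958984), 70.01689910888672) -0.08595637843149624
```

View pics/t3.png

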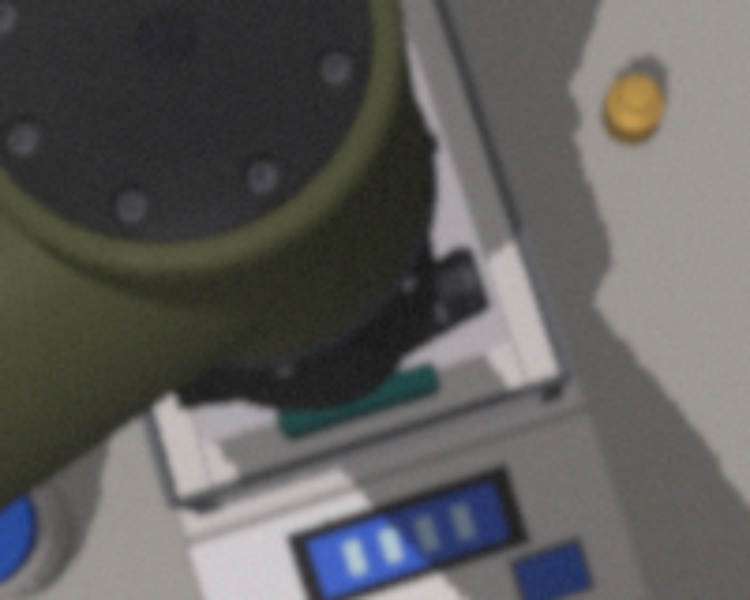

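Force has risen to 7 N, so it appears to be at the stop; the lid's front edge is now at the shield's front (crop (370,440)). I'll back off, lift, and check the lid's height.

```bash
python3 -m handwheel '0 0 0.002 0 0;0 0 0.004 0 0;0 0 0.006 0 0;0 -0.012 0.002 0 0;0 -0.025 0 0 0;0 -0.03 0 0 0;0 0 0.04 0 0;0 0 0.03 0 0;0 0 0 0 0';  python3 -c "
from h import *
go(-.18,-.06,.174)
p,d=manip.snapshot('top');b=blob(p,'g',(230,200,330,330));print(b,(ray('top',b[0],.177-.006)[:2]-O)@ex)
s,ds=manip.snapshot('scene');c=blob(s,'g',(325,200,385,272));print(c);w=tri([('top',b[0]),('scene',c[0])]);print(w,(w[:2]-O)@ex,(w[:2]-O)@ey)
print(np.load('scene0.npz')['p'].mean(),s.mean())
cv2.imwrite('pics/s4.png',cv2.resize(s[180:390,220:500,::-1],(800,600)));cv2.imwrite('pics/t4.png',cv2.resize(p[130:370,150:450,::-1],(750,600)))"
```

```text
time: 6.73
eef_pos: [0.6307, 0.1216, 0.242]
eef_rot: [0.428, 0.56, -0.442, 0.555]
contact_force: [-0.0, -0.7, -0.9]
width: 0.003
t 6.7333 bal 0.020866244939046742 0.0003069521645640358 0.24197393341715193 shift now [ 0.0725 -0.1995  0.0596] spin about tool x 0.0008301921645328392 q6 1.3144948894200832 F [-0.0173 -0.7167 -0.883 ] w 0.003343702562800844
shift after spin [ 0.0725 -0.1994  0.0598] tool axes in bal: x [-0.0179 -0.012  -0.9998] y 0.9997930642594343 0.0006821288778708041 z 0.0008301701064268767 -0.9999732003863636
((302.0, 292.0), (0.0, 0.0), 0.0) -0.08662927615473075Traceback (most recent call last):
  File "<string>", line 5, in <module>
    s,ds=manip.snapshot('scene');c=blob(s,'g',(325,200,385,272));print(c);w=tri([('top',b[0]),('scene',c[0])]);print(w,(w[:2]-O)@ex,(w[:2]-O)@ey)
                                   ~~~~^^^^^^^^^^^^^^^^^^^^^^^^^
  File "h.py", line 13, in blob
    c=max(cv2.findContours(k,0,2)[0],key=cv2.contourArea);return cv2.minAreaRect(c)
ValueError: max() iterable argument is empty
```

```bash
python3 -m handwheel '0 0 -0.035 0.010 0;0 0 -0.035 0.010 0;0 0 -0.035 0.010 0;0 0 -0.035 0.010 0;0 0 -0.035 0.010 0;0 0 -0.03 0.01 0;0 0 0 0 0';  cat > look.py <<'E'
from h import *
import sys
k=sys.argv[1]
go(-.181,-.06,.063)
p,d=manip.snapshot('top');s,ds=manip.snapshot('scene')
cv2.imwrite(f'pics/s{k}.png',s[180:390,220:500,::-1].repeat(2,0).repeat(2,1));cv2.imwrite(f'pics/t{k}.png',p[130:400,150:450,::-1].repeat(2,0).repeat(2,1))
b=blob(p,'g',(230,200,330,330));print(b,(ray('top',b[0],.171)[:2]-O)@ex)
c=blob(s,'g',(325,200,385,272));print(c,(ray('scene',c[0],.171)[:2]-O)@ex);w=tri([('top',b[0]),('scene',c[0])]);print(w,(w[:2]-O)@ex,(w[:2]-O)@ey)
E
python3 look.py 5
```

```text
time: 7.42
eef_pos: [0.4336, 0.0079, 0.2396]
eef_rot: [0.422, 0.563, -0.447, 0.553]
contact_force: [1.6, 0.2, 1.2]
width: 0.004
t 7.4167 bal -0.19785594154485286 -0.06209989688522662 0.23957950641406686 shift now [ 0.1758  0.0233 -0.0039] spin about tool x 0.002178517431992155 q6 1.3285045165178058 F [1.6269 0.1945 1.2414] w 0.003919178434259334
shift after spin [ 0.1758  0.0233 -0.0039] tool axes in bal: x [-0.0327 -0.0189 -0.9993] y 0.999337502955429 0.0018009857332351301 z 0.0021783991147467166 -0.9999441072044982
((301.0, 291.5), (1.0, 4.0), 90.0) -0.08537914981489157
((357.8846435546875, 220.923095703125), (38.20269775390625, 5.333493709564209), 7.125016689300537) -0.08193364988506344
[0.5312 0.0824 0.1663] -0.08515712135678304 -0.013535935088524942
```

View pics/t5.png

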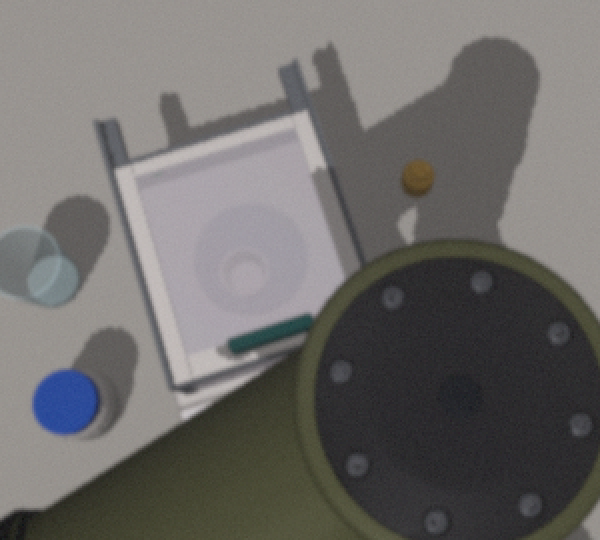

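View pics/s5.png

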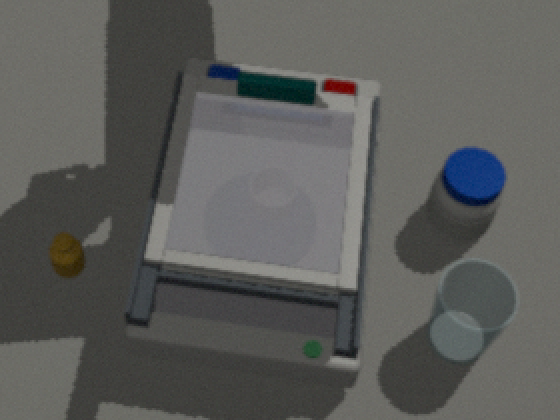

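The lid covers the shield straight, with the bar at top pixel (285,296). Now the height, from triangulation and depth on the lid frame.

Run:
```python
from h import *
p,d=manip.snapshot('top');s,ds=manip.snapshot('scene')
h=cv2.cvtColor(p,cv2.COLOR_RGB2HSV);m=cv2.inRange(h,(70,70,20),(100,255,255));k=m*0;k[280:315,255:312]=m[280:315,255:312]
b=cv2.minAreaRect(max(cv2.findContours(k,0,2)[0],key=cv2.contourArea));c=blob(s,'g',(325,200,385,272))
w=tri([('top',b[0]),('scene',c[0])]);print(b,c,w,(w[:2]-O)@ex,(w[:2]-O)@ey)
def cloud(n,d):
    P=manip.camera_params(n);v,u=np.mgrid[:480,:640];K=P["camera_matrix"]
    X=np.stack([(u-K[0,2])/K[0,0]*d,(v-K[1,2])/K[1,1]*d,d],-1)
    return (X-P["t"])@P["R"]
for n,dd in(("scene",ds),("scene",np.load("scene0.npz")["d"]),("top",d),("top",np.load("top0.npz")["d"])):
    X=cloud(n,dd);bx=(X[...,:2]-O)@ex;by=(X[...,:2]-O)@ey;z=X[...,2];ok=(dd>0)&(z>.125)&(z<.165)
    for a in(-.08,-.04,0,.03,.06,.085,.11,.15):
        r=[]
        for sg in(1,-1):
            q=ok&(abs(bx-a)<.006)&(abs(by-sg*.079)<.004);r.append((round(float(np.median(z[q])),4),int(q.sum())) if q.any() else None)
        print(n,a,r)
```

```text
((283.3499755859375, 297.0500183105469), (6.008327484130859, 38.57978057861328), 71.56505584716797) ((357.5413818359375, 220.50347900390625), (37.53656005859375, 6.062320709228516), 4.763641834259033) [0.5283 0.0964 0.1688] -0.0845643961372779 0.000741663533774019
scene -0.08 [(0.1487, 22), (0.1484, 23)]
scene -0.04 [(0.1481, 29), (0.1482, 23)]
scene 0 [(0.1483, 29), (0.1486, 26)]
scene 0.03 [(0.1486, 31), (0.1481, 28)]
scene 0.06 [(0.148, 32), (0.1485, 32)]
scene 0.085 [(0.1486, 35), (0.1484, 32)]
scene 0.11 [(0.1406, 35), (0.14, 37)]
scene 0.15 [None, None]
scene -0.08 [(0.1336, 22), (0.1332, 21)]
scene -0.04 [(0.1396, 27), (0.1399, 26)]
scene 0 [(0.1542, 29), (0.1545, 28)]
scene 0.03 [(0.1543, 29), (0.1546, 30)]
scene 0.06 [(0.1544, 35), (0.1538, 31)]
scene 0.085 [(0.1541, 37), (0.1544, 32)]
scene 0.11 [(0.1545, 35), (0.1549, 36)]
scene 0.15 [(0.154, 42), (0.1543, 40)]
top -0.08 [(0.1498, 37), None]
top -0.04 [(0.1493, 34), (0.1492, 36)]
top 0 [(0.1493, 35), (0.1495, 35)]
top 0.03 [(0.1496, 34), (0.149, 34)]
top 0.06 [(0.1493, 34), (0.1493, 32)]
top 0.085 [(0.1487, 31), (0.149, 31)]
top 0.11 [(0.1417, 32), (0.1413, 33)]
top 0.15 [None, None]
top -0.08 [(0.1344, 34), (0.1342, 36)]
top -0.04 [(0.1419, 38), (0.1414, 34)]
top 0 [(0.1548, 35), (0.155, 34)]
top 0.03 [(0.1552, 36), (0.155, 32)]
top 0.06 [(0.1548, 34), (0.1547, 33)]
top 0.085 [(0.1556, 32), (0.1554, 30)]
top 0.11 [(0.1549, 31), (0.1552, 29)]
top 0.15 [(0.1548, 32), (0.1547, 30)]
```

The lid lies level at 148.5 mm top (154.5 before): it has dropped 6 mm home at all corners. Now the tare key.

```bash
python3 -m handwheel '0 0 0.012 -0.004 0;0 0.03 0.002 0 0;0 0.03 0.002 0 0;0 0.03 0.002 0 0;0 0.03 0.001 0 0;0 0.025 0.001 0 0;0 0.01 0 0 0;0 0 0 0 0';  python3 -c "
from h import *
go(-.181,-.06,.065)"
```

```text
time: 8.28
eef_pos: [0.4535, 0.0192, 0.072]
eef_rot: [0.417, 0.565, -0.45, 0.551]
contact_force: [0.5, 0.4, -0.0]
width: 0.002
t 8.2833 bal -0.17580090428868322 -0.05595955393443809 0.07197380517816886 shift now [ 0.0073 -0.0049  0.0039] spin about tool x 0.0051894110748094135 q6 1.3302230443364769 F [ 0.519   0.3711 -0.0455] w 0.0015612343505853302
shift after spin [ 0.0073 -0.0049  0.004 ] tool axes in bal: x [-0.044  -0.0241 -0.9987] y 0.998807995220351 0.004575511036087493 z 0.005188982019845546 -0.9999083451318105
```

```bash
python3 -m handwheel '0 0.002 -0.005 0.004 0;0 0.002 0 0 0;0 0.002 0 0 0'; for i in 1 2 3; do python3 -m handwheel '0 0.001 0 0 0;0 0.001 0 0 0'|grep -v rot; done; python3 -c "
from h import *
go(-.181,-.06,.060)"
```

```text
time: 8.53
eef_pos: [0.4508, 0.0141, 0.0682]
eef_rot: [0.417, 0.565, -0.45, 0.552]
contact_force: [-0.9, 0.3, -0.1]
width: -0.001
time: 8.7
eef_pos: [0.452, 0.0143, 0.0684]
contact_force: [-1.0, -0.5, 0.5]
width: -0.0
time: 8.87
eef_pos: [0.4528, 0.0146, 0.0679]
contact_force: [0.3, -0.8, -0.5]
width: 0.003
time: 9.03
eef_pos: [0.4531, 0.0148, 0.0664]
contact_force: [-0.2, -0.2, 0.2]
width: -0.002
t 9.0333 bal -0.17728207096408946 -0.0601931213528806 0.06643454735842802 shift now [ 0.0066 -0.0035 -0.0003] spin about tool x 0.006102261834003642 q6 1.3372060197392197 F [-0.2054 -0.1634  0.1941] w -0.001905804966471638
shift after spin [ 0.0066 -0.0035 -0.0003] tool axes in bal: x [-0.035  -0.0224 -0.9991] y 0.999203947803221 0.005582517099479138 z 0.006101705486193252 -0.9998964178140719
```

```bash
python3 -m handwheel '0 0 -0.003 0 0;0 0.001 -0.001 0 0' | grep -v rot; for i in 1 2 3; do python3 -m handwheel '0 0.001 0 0 0;0 0.001 0 0 0'|grep -v rot; done; python3 -c "
from h import *
go(-.181,-.06,.060)"
```

```text
time: 9.2
eef_pos: [0.4491, 0.0137, 0.0655]
contact_force: [1.1, -1.3, 0.4]
width: -0.001
time: 9.37
eef_pos: [0.4488, 0.0136, 0.0635]
contact_force: [-0.2, 0.4, 1.4]
width: 0.0
time: 9.53
eef_pos: [0.4493, 0.0137, 0.062]
contact_force: [-0.0, 0.5, 1.8]
width: 0.002
time: 9.7
eef_pos: [0.4496, 0.0138, 0.0606]
contact_force: [-0.1, 0.9, 3.4]
width: 0.001
t 9.7 bal -0.18091548403859506 -0.06028179103470835 0.060556929265619217 shift now [ 0.0006 -0.0001 -0.0003] spin about tool x 0.006566237470062575 q6 1.3347474701467092 F [-0.0884  0.9475  3.4317] w 0.0008606574085097819
shift after spin [ 0.0006 -0.0001 -0.0003] tool axes in bal: x [-0.0318 -0.0219 -0.9993] y 0.9993231244361804 0.006079111560183026 z 0.006565609078998825 -0.9998899291836888
```

Contact and spring felt; continue until the hard stop.

```bash
for i in 1 2 3 4; do python3 -m handwheel '0 0.001 0 0 0;0 0.001 0 0 0'|grep -v rot; done
```

```text
time: 9.87
eef_pos: [0.45, 0.0139, 0.0591]
contact_force: [-0.2, 0.3, 4.2]
width: -0.004
time: 10.03
eef_pos: [0.4503, 0.0138, 0.0586]
contact_force: [-5.5, 2.4, 10.7]
width: 0.002
time: 10.2
eef_pos: [0.4502, 0.0139, 0.0587]
contact_force: [-5.1, 1.2, 9.5]
width: 0.005
time: 10.37
eef_pos: [0.4502, 0.0139, 0.0586]
contact_force: [-4.6, 1.3, 8.5]
width: 0.001
```

```bash
python3 -m handwheel '0 0.003 0 0 0;0 0.003 0 0 0'; python3 -m handwheel '0 -0.004 0 0 0;0 -0.006 0 0 0;0 -0.01 0 0 0;0 -0.03 0 0 0;0 -0.04 0 0 0;0 -0.04 0 0 0;0 -0.04 0 0 0;0 0 0 0.04 0;0 0 0 0.04 0;0 0 0 0.04 0;0 0 0 0.04 0;0 0 0 0 0'; python3 -c "
from h import *
go(-.181,-.06,.063)
p,d=manip.snapshot('top');s,_=manip.snapshot('scene')
P=manip.camera_params('scene')
for n,i,r,c,r0 in(('tare',s,(318,205,345,226),'b',0),('power',s,(375,212,405,232),'r',0)):
    o=np.load('scene0.npz')['p']
    try: print(n,blob(i,c,r),blob(o,c,r))
    except Exception as e: print(n,e)
cv2.imwrite('pics/end.png',np.hstack([p[130:400,150:450],s[150:420,200:500]])[:,:,::-1])"
```

```text
time: 10.53
eef_pos: [0.4505, 0.0138, 0.058]
eef_rot: [0.42, 0.562, -0.445, 0.557]
contact_force: [-15.0, 4.0, 26.3]
width: 0.001
time: 11.53
eef_pos: [0.4962, -0.1414, 0.2396]
eef_rot: [0.416, 0.564, -0.444, 0.558]
contact_force: [-0.2, 1.7, -0.4]
width: 0.001
t 11.5333 bal -0.1733891808285362 -0.22212672786909549 0.23964277571842307 shift now [ 0.1739  0.0019 -0.1653] spin about tool x 0.01887002796318704 q6 1.707148912106979 F [-0.1703  1.7026 -0.4097] w 0.0005232676071077949
shift after spin [ 0.1739 -0.0012 -0.1653] tool axes in bal: x [-0.0313 -0.0264 -0.9992] y 0.99914449186583 0.018214305473370926 z 0.018866090555251583 -0.9996726699386606
tare ((331.5230712890625, 215.81539916992188), (14.63609790802002, 5.209458351135254), 7.125016689300537) ((331.5076904296875, 216.9384765625), (14.884167671203613, 7.442083835601807), 7.125016689300537)
power ((389.12310791015625, 223.01541137695312), (14.388028144836426, 5.209458351135254), 7.125016689300537) ((389.376953125, 223.98463439941406), (15.13223648071289, 7.069979667663574), 7.125016689300537)
```

View pics/end.png

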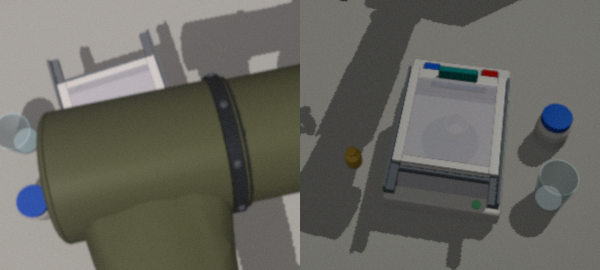

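The scene view shows the lid home, both keys up, and beaker, jar and weight in place. One last lid height check, then hand in.

Run:
```python
from h import *
s,d=manip.snapshot('scene');P=manip.camera_params('scene');K=P["camera_matrix"];v,u=np.mgrid[:480,:640]
D=np.load('scene0.npz')['d']
def bal(d):
    X=(np.stack([(u-K[0,2])/K[0,0]*d,(v-K[1,2])/K[1,1]*d,d],-1)-P["t"])@P["R"];return (X[...,:2]-O)@ex,(X[...,:2]-O)@ey,X[...,2]
for dd in(d,D):
    x,y,z=bal(dd)
    print([[round(float(np.median(z[(abs(x-a)<.006)&(abs(y-b)<.004)&(z>.125)&(z<.165)])),4) for b in(.079,-.079)] for a in(0,.08)],
      "keys z",[round(float(np.median(z[(abs(x+.177)<.006)&(abs(y-b)<.01)])),4) for b in(-.06,.06)])
c=blob(s,'g',(325,200,385,272));print((ray('scene',c[0],.171)[:2]-O)@ex)
manip.close_job()
```

```text
[[0.1484, 0.1485], [0.1481, 0.1486]] keys z [0.0524, 0.0515]
[[0.1542, 0.1545], [0.1543, 0.1548]] keys z [0.0524, 0.0516]
-0.08125474064981347
the job is handed in; nothing more can be done
```

The lid is home in its notches, the tare key was pressed once and released, and I handed the job in at about 12 s.

- **Lid:** I slid it about 74 mm with the shut fingertips behind the green bar, never lifting it. It stopped at about 7 N. The frame top fell from about 154.5 mm to 148.5 mm and stayed level wherever I could measure it. The bar reads about -81 mm in the balance's frame, against -82 mm expected.
- **Tare key:** the spring force rose to about 4.2 N, then the key came to a hard stop after about 5 mm. I read that as fully down; the travel itself can't be read directly. I pushed on to a brief 26 N against the stop to be sure. It sprang back to its starting height of 52.4 mm.
- **Everything else:** I never touched the red key, and its height is unchanged. The crucible, beaker, jar and weight looked undisturbed in the last pictures. The arm ended clear, about 0.24 m up.

No check failed. The force readings carried about 1.5 N of noise, so I couldn't feel the lid drop by force alone; I confirmed it from the camera depth instead.

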